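Clip a stock card onto the clipboard for the count

ROBOT

A 6-joint arm with a two-finger parallel gripper is mounted at the origin on the work surface. World frame = base frame: x ahead of the robot, y to its left, z up, the work surface at z = 0. Lengths are in m, angles in degrees, forces in N, time in s.
With the tool pointing down it reaches from about 0.325 to 0.775 m from the base axis. Payload 5.5 kg.
Tool frame: the origin (TCP) lies at the centre of the arm's flange, where the gripper is bolted on; the fingertips stand 182 mm ahead of it and the grasp point (between the pads) lies 163 mm ahead of it; z points along the fingers, y is the direction in which the jaws open and shut (so a half turn about z gives the same grasp; the last joint's range is limited). The gripper opens to 88 mm and grips with 3 to 60 N. Pads are 20 mm wide; open, the fingers measure 115 mm over their backs; the gripper's body (75 mm by 178 mm) begins 61 mm behind the grasp point.
Start: joints at [-80.541, 5.22, 70.514, -0, 104.267, -3.249], TCP at [0.132, -0.585, 0.405] pointing down, gripper open.
Joint ranges: [-164.24, 164.24], [-49.07, 125.15], [9.68, 141.18], [-86.29, 266.29], [3.28, 154.24], [-151.56, 151.56]. Speed limits (degrees/s): [147.25, 147.25, 172.46, 180, 180, 180].

INTERFACE

Orientations are given as [roll, pitch, yaw] about the fixed x, y, z axes, in that order (R = Rz(yaw) Ry(pitch) Rx(roll)).
In Python, from station import r gives the robot as it stands. The module is installed in compiled form; this text tells all that it offers. Calls block until the motion is done:
- r.reach(position, orientation): joint-space move of the TCP to a pose.
- r.servo_line(position, rotation=None, speed=0.15): straight line of the TCP; rotation=None keeps the orientation; speed is the mean speed in m/s.
- r.move_joints(angles): joint-space move.
- r.let_go() and r.grab(squeeze=None): open the fingers fully, or close them until they stop; squeeze is the grip in N (None keeps the last).
- r.wait(seconds).
- r.inverse_kinematics(position, orientation): joint angles nearest the present ones, or None.
- r.sense(): the state.
- r.snapshot(name): name is "scene" or "side" or "wrist"; returns a dict with "frame" (400x640x3 uint8, red, green, blue), "fx", "fy", "cx", "cy" (pixels), "dist_coeffs" ([k1, k2, p1, p2, k3] as OpenCV has them; the pictures are not rectified), "R" (3x3) and "t" (3): a world point X has camera coordinates R X + t. Camera axes: x right, y down, z forward; pixel columns grow to the right and rows downward; lengths in m; the calibration is good to about 2 mm. A picture is of the moment at which its call begins. There is no depth.
A pose or a line that the arm cannot do raises r.IKError and nothing moves.
- r.hand_in(): hands the job in, once; it reports no verdict.
The state is a dict: "clock": time; "joints": joint angles; "joint_vel": joint speeds; "joint_torque": joint torques, N m; "tcp_pos": TCP position; "orientation": TCP orientation; "contact_force": force on the tool from outside, world axes, zero at the start; "torque": the same for the moment, N m; "opening": finger opening in m.
Only numpy, scipy, OpenCV 4.12 (cv2) and the standard library are available. Lean on these libraries where they do the work, as an engineer would, in place of code of your own. Each camera call takes 0.05 s, during which the arm holds its last target.

TASK

In the pharmacy store, take the stock card with the cut corners out of the card rack and fix it on the sloping clipboard: lay it flat on the board and slide its cut-corner end under the spring clip, so that the card's own edge lifts the clip, until it rests against the stops, straight and in the middle of the board. Work gently and by feel, without forcing the card against the board, the clip or the stops, and let go of it. Leave the square-cornered card in the rack and do not disturb the bottle, the carton and the cup.

Things in the scene. Friction and masses are not known exactly. Their poses are not given: they have to be found in the camera images.
- card: the wanted stock card: stiff white plastic plate 140 x 60 x 6 mm, about 60 g. Head end: corners cut at 45 degrees (10 mm), 24 x 8 mm slot; tail end square. Origin: centre of underside; x along the length to the head, y across, z up. Starts flat in a rack bay, head outward, 38 to 44 mm sticking out, underside 20 mm above the counter, open air below that part
- card_head (a point): middle of the card's head end, on its underside (card x = 70 mm); axes as the card. This end sticks out of the rack and must go under the clip; a gripper holding the card here would strike the clip, so the card has to be put down and taken again nearer its tail
- card_tail (a point): middle of the card's tail end, on its underside (-70 mm along the card's x); axes as the card
- square_card: the other stock card, same size and material but square corners and a round 10 mm hole near its outward end; lies in the other bay (which bay varies) and stays there. Origin: centre of underside, x to its outward end
- rack: fixed plain sheet-metal card rack, 110 deep x 224 wide x 44 mm high; two bays side by side, centres 55 mm either side of its middle. Bay floor 20 mm above the counter, clear height 20 mm, clear width 106 mm, roofed, back closed, open at the front. Origin: centre of underside; the front faces its -x, roughly to the robot. Rack and clipboard may change sides
- clipboard: brown hardboard clipboard 220 x 160 x 4 mm, fixed on a dark steel counter stand sloping 15 degrees: low edge towards the robot, clip at the high end. Origin: centre of the board's upper face (39 mm above the counter); x runs up the slope to the clip, y across to the left, z square to the face
- lip_line (a point): on the board's face under the middle of the clip's lip, board x = 52 mm; axes as the clipboard. Clip: sprung steel plate 94 mm wide. Shut, its lip touches the board here; a flare rises from it towards the low end, to 9 mm above the board 18 mm before the lip, so a 6 mm card flat on the board goes under and wedges it up. Clip 18 mm high, rear thumb tab 32 mm
- stop_line (a point): on the board's face midway between the two stops, at their front faces, board x = 78 mm (26 mm past the lip, hidden below the clip); axes as the clipboard
- stops: two fixed steel tabs under the clip, each 9 mm wide and 10 mm high, centres 12 mm either side of the middle; the card's head end comes to rest against them. Origin as stop_line
- clip (a joint): clip hinge angle in rad: 0 shut on the board, grows as the lip lifts; hinge line 43 mm behind the lip, 16 mm above the board. A 6 mm card under the lip holds it at about 0.14. A spring presses the lip down with about 3.5 to 4.5 N; wedging the card under takes some 8 to 18 N, less once past the lip; pressed hard on the board, the card jams
- syrup: amber capped bottle, 52 mm across, 115 mm tall, stands upright; bystander. Origin: centre of the underside
- carton: white carton with a blue band, 55 x 100 x 65 mm high; bystander. Origin: centre of the underside
- cup: white plastic cup, 76 mm across the rim, 90 mm tall; bystander. Origin: centre of the underside
There are look-alikes about, which are no part of the job. Leave any brown or purple look-alike of the card alone.

How it is judged (in metres and radians):
On the way, in this order (a step that is already met when the one before it is completed fails the run):
1. the card with the cut corners is wholly out of the rack (horizontal distance between card and rack above 0.135 m), for 0.1 s.
2. the card's head end is at least 3 mm past the clip's lip and the clip rides on the card (x of card_head in the frame of stop_line above -0.023 m and value of joint clip above 0.09 rad and contact force between card and clip above 0.5 N), for 0.1 s.
At the end, for the whole second after the job is handed in: The card lies flat on the clipboard (underside within 5 mm of the face), its cut-corner end under the clip and within 4 mm of the stops, within 10 mm of the board's middle and within 4 degrees of straight, the clip pressing on it (clip angle over 0.09 rad); the card is released and at rest (x of card_head in the frame of stop_line above -0.004 m and y of card_head in the frame of stop_line between -0.01 and 0.01 m and angle between the x axis of card and the x axis of clipboard, either way round below 0.07 rad and z of card_head in the frame of stop_line between -0.003 and 0.004 m and z of card_tail in the frame of stop_line between -0.003 and 0.005 m and value of joint clip above 0.09 rad and linear speed of card below 0.01 m/s and contact force between card and the fingers below 0.05 N); the robot touches nothing.
It fails at once if the card is forced against the clipboard, its clip or its stops (over 60 N) (contact force between card and clipboard above 60 N).
It fails at once if the square-cornered card is moved by more than 30 mm (distance of square_card from where it was at the start of the episode above 0.03 m).
It fails at once if the syrup bottle is moved by more than 30 mm or tipped (distance of syrup from where it was at the start of the episode above 0.03 m or angle between syrup's own z axis and vertical above 0.3 rad).
It fails at once if the carton is moved by more than 30 mm or tipped (distance of carton from where it was at the start of the episode above 0.03 m or angle between carton's own z axis and vertical above 0.3 rad).
It fails at once if the cup is moved by more than 30 mm or tipped (distance of cup from where it was at the start of the episode above 0.03 m or angle between cup's own z axis and vertical above 0.3 rad).
It also fails if it takes over 67 s, if anything falls off the work surface, if the arm or the gripper's body presses on something with over 40 N, if the wrist force passes 120 N, or if a joint passes its speed limit or range.

## Working session

There is one attempt and no reset: what is moved stays moved. The work goes in short steps, each a Python script; the robot and the scene stay as the last script left them, time stands still between calls to the robot, and variables do not carry over. Pictures are saved under pics/ and viewed, and the job is handed in when it is done.

```bash
mkdir -p pics; ls
python3 - <<'E'
from station import r
import cv2
s=r.sense()
print(s)
for n in ("scene","side","wrist"):
    d=r.snapshot(n)
    cv2.imwrite(f"pics/{n}0.png",d["frame"][:,:,::-1])
    print(n,d["fx"],d["fy"],d["cx"],d["cy"],d["dist_coeffs"],d["R"],d["t"])
E
```

```text
pics
{'clock': 0.0, 'joints': array([-8.05399566e+01,  5.26254153e+00,  7.05781446e+01, -1.85462914e-04,
        1.04267024e+02, -3.24752633e+00]), 'joint_vel': array([-0.00563302,  0.11725535,  0.11743846,  0.00190966,  0.02124347,
        0.01036777]), 'joint_torque': array([-1.41136256e-04, -4.46443498e+01, -4.06449437e+01,  6.97178906e-02,
        2.91935698e-02, -1.11832651e-04]), 'tcp_pos': array([ 0.13200438, -0.58536051,  0.40354929]), 'orientation': array([-1.79892453e+02, -5.92220857e-03,  1.27075186e+01]), 'contact_force': array([0.0240374 , 0.13246554, 0.64033313]), 'torque': array([0.01432363, 0.02974691, 0.00839036]), 'opening': 0.08777515230270426}
scene 471.2303023745781 471.2303023745781 317.0364902413985 195.63293742647485 [0.03339043 0.         0.         0.         0.        ] [[ 0.8255127   0.56436784  0.00421048]
 [ 0.48987519 -0.71280609 -0.50192607]
 [-0.28026967  0.41640895 -0.86490028]] [-0.47943189 -0.23552225  1.60560123]
side 397.2761584473493 397.2761584473493 319.6880711553181 197.57355082175042 [-0.02146802  0.          0.          0.          0.        ] [[-0.9408608  -0.33821961 -0.01970941]
 [-0.15444759  0.47996746 -0.86358391]
 [ 0.30154089 -0.80946818 -0.50381977]] [0.55524423 0.15042109 0.95166839]
wrist 284.93496845738537 284.93496845738537 318.9415535529771 196.07731726786398 [-0.02764365  0.          0.          0.          0.        ] [[ 0.220209   -0.97545088 -0.00189374]
 [-0.94235541 -0.21323829  0.25786763]
 [-0.25194103 -0.0550002  -0.9661784 ]] [-0.59884517 -0.03149347  0.38988451]
```

View pics/scene0.png

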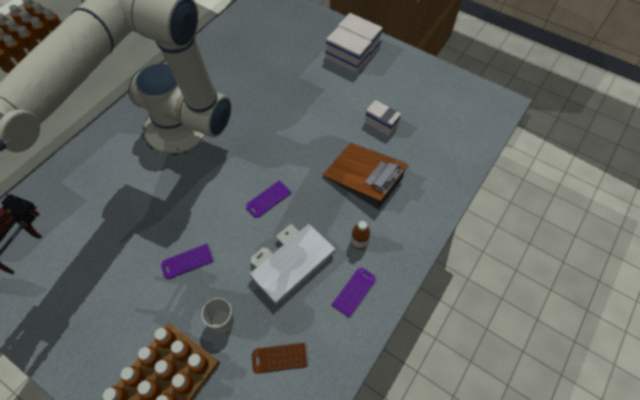

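View pics/side0.png

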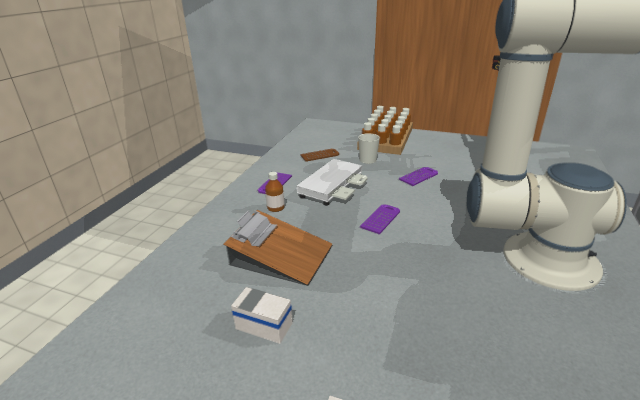

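View pics/wrist0.png

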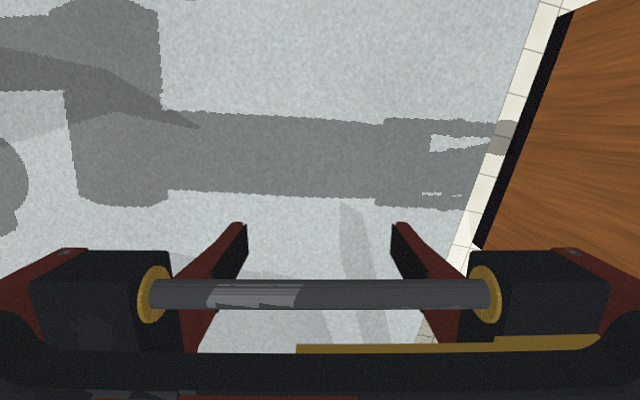

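```bash
cat > h.py <<'E'
import numpy as np, cv2, json
from scipy.spatial.transform import Rotation as Rot
def K(d): return np.array([[d["fx"],0,d["cx"]],[0,d["fy"],d["cy"]],[0,0,1.]])
def ray(d,p):
    u=cv2.undistortPoints(np.array(p,float).reshape(-1,1,2),K(d),np.array(d["dist_coeffs"])).reshape(-1,2)
    R=np.array(d["R"]);t=np.array(d["t"])
    return -R.T@t, np.c_[u,np.ones(len(u))]@R
def plane(d,p,z):
    o,v=ray(d,p); return o+v*((z-o[2])/v[:,2])[:,None]
def pplane(d,p,P,n):
    o,v=ray(d,p); return o+v*(((np.array(P)-o)@n)/(v@n))[:,None]
def proj(d,X):
    rv=cv2.Rodrigues(np.array(d["R"]))[0]
    return cv2.projectPoints(np.array(X,float).reshape(-1,1,3),rv,np.array(d["t"]),K(d),np.array(d["dist_coeffs"]))[0].reshape(-1,2)
def tri(d1,p1,d2,p2):
    o1,v1=ray(d1,p1);o2,v2=ray(d2,p2);out=[]
    for a,b in zip(v1,v2):
        A=np.c_[a,-b];s=np.linalg.lstsq(A,o2-o1,rcond=None)[0]
        out.append((*((o1+a*s[0]+o2+b*s[1])/2),np.linalg.norm(o1+a*s[0]-o2-b*s[1])))
    return np.array(out)
def save(n,img,box=None,f=1):
    if box: img=img[box[1]:box[3],box[0]:box[2]]
    cv2.imwrite("pics/"+n,cv2.resize(img[:,:,::-1],None,fx=f,fy=f,interpolation=cv2.INTER_CUBIC))
E
python3 - <<'E'
from station import r
from h import *
import pickle
D={n:r.snapshot(n) for n in("scene","side")}
pickle.dump(D,open("D0.pkl","wb"))
save("c_scene_rack.png",D["scene"]["frame"],(230,210,350,310),6)
save("c_scene_board.png",D["scene"]["frame"],(315,130,415,210),7)
save("c_side_rack.png",D["side"]["frame"],(280,145,390,215),7)
save("c_side_board.png",D["side"]["frame"],(215,200,345,290),6)
d=D["scene"]
for nm,p,z in [("cardA",(261,257),.026),("cardB",(288,234),.026),("cup",(217,305),.09),("bottlecap",(362,225),.115),("carton",(383,110),.065),("board",(365,170),.039)]:
    print(nm,plane(d,[p],z)[0].round(3))
E
```

```text
cardA [ 0.54  -0.222  0.026]
cardB [ 0.56  -0.121  0.026]
cup [ 0.55  -0.407  0.09 ]
bottlecap [ 0.74  -0.016  0.115]
carton [0.565 0.409 0.065]
board [0.633 0.189 0.039]
```

View pics/c_scene_rack.png

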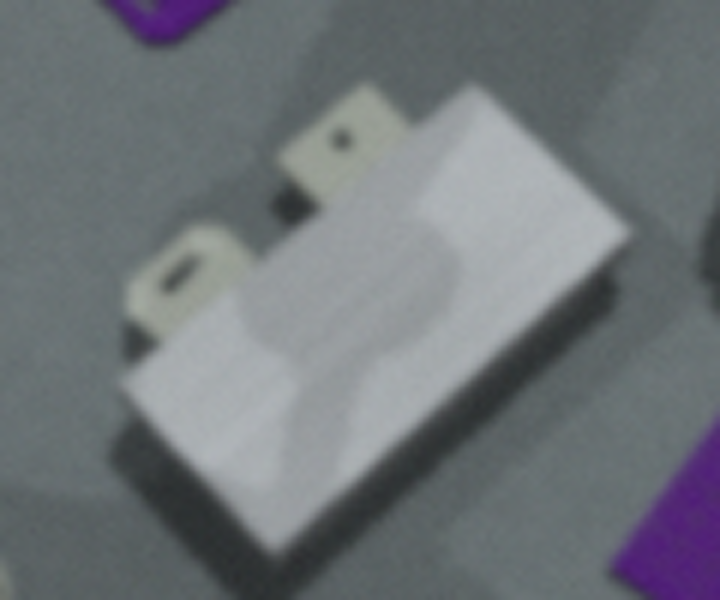

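View pics/c_scene_board.png

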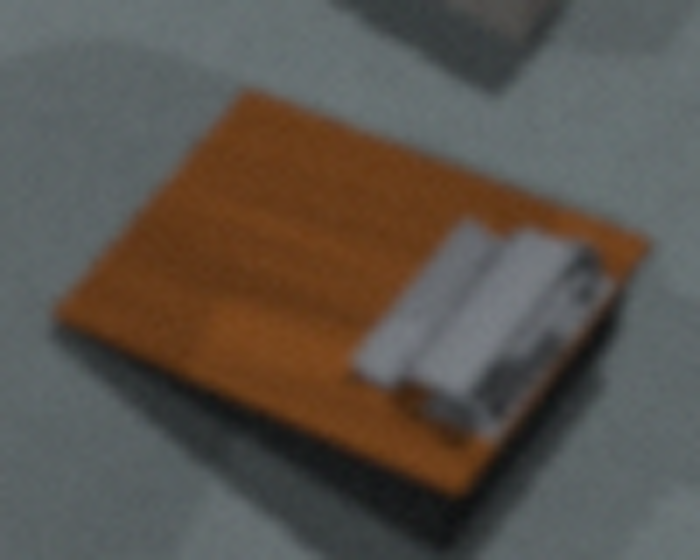

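View pics/c_side_rack.png

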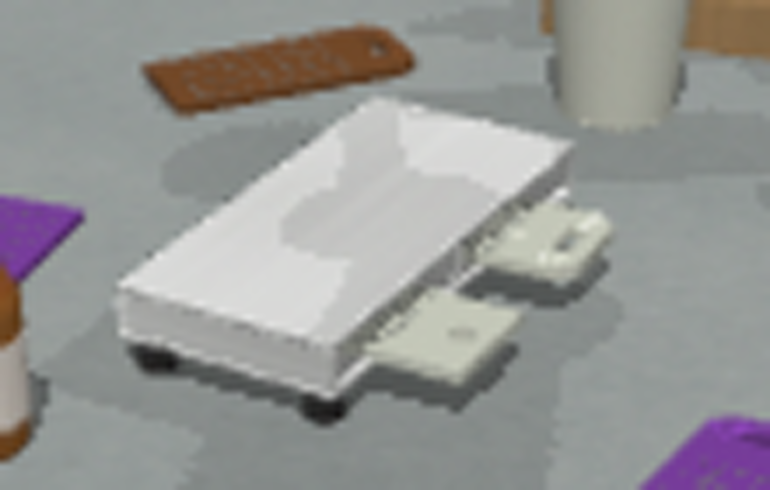

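View pics/c_side_board.png

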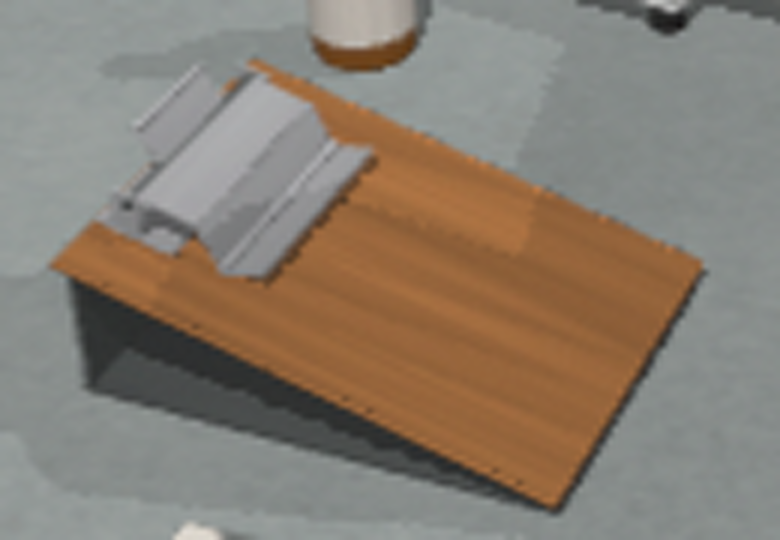

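Run:
```python
from h import *
import pickle
D=pickle.load(open("D0.pkl","rb"));s=D["scene"];q=D["side"]
rc=np.array([(475,85),(630,232),(275,555),(122,382)])/6+(230,210)
P=plane(s,rc,.044);print("rack",P.round(4),P.mean(0).round(4))
for a,b in((0,1),(1,2),(2,3),(3,0)):
    v=P[b]-P[a];print(np.linalg.norm(v).round(4),np.degrees(np.arctan2(v[1],v[0])).round(2))
sc=np.array([(250,90),(652,243),(462,495),(57,315)])/7+(315,130)   # LL, HL, HR, LR
sd=np.array([(560,510),(52,268),(250,62),(705,268)])/6+(215,200)
B=tri(s,sc,q,sd);print("board",B.round(4),B.mean(0).round(4))
for a,b in((0,1),(1,2),(2,3),(3,0)):
    v=B[b]-B[a];print(np.linalg.norm(v[:3]).round(4),np.degrees(np.arctan2(v[1],v[0])).round(2))
# clip lip flare corners? card outer corners
for nm,c,f,o in(("A",[(130,290),(140,340),(195,228),(238,230),(180,277)],6,(230,210)),("B",[(275,157),(372,83),(343,139)],6,(230,210))):
    print(nm,plane(s,np.array(c)/f+o,.026).round(4))
for nm,p in dict(pur1=(268,199),pur2=(187,261),pur3=(354,292),brown=(279,358)).items(): print(nm,plane(s,[p],.004).round(3))
print("carton top", plane(s,[(366,104),(376,101),(399,117),(391,127)],.065).round(3))
print("bottle base-side", plane(q,[(275,208)],0.0).round(3), plane(s,[(361,247)],0).round(3))
print("cup base", plane(q,[(368,160)],0.0).round(3))
```

```text
rack [[ 0.5984 -0.0667  0.044 ]
 [ 0.7028 -0.0888  0.044 ]
 [ 0.6582 -0.3076  0.044 ]
 [ 0.5519 -0.2825  0.044 ]] [ 0.6278 -0.1864  0.044 ]
0.1068 -11.97
0.2233 -101.54
0.1091 166.71
0.2207 77.85
board [[0.524  0.2729 0.0056 0.0097]
 [0.7358 0.265  0.0624 0.0065]
 [0.7317 0.107  0.0635 0.0066]
 [0.519  0.1159 0.0061 0.0102]] [0.6276 0.1902 0.0344 0.0082]
0.2194 -2.16
0.1581 -91.48
0.2204 177.59
0.1571 88.2
A [[ 0.5205 -0.2403  0.026 ]
 [ 0.54   -0.2574  0.026 ]
 [ 0.5263 -0.1978  0.026 ]
 [ 0.5439 -0.187   0.026 ]
 [ 0.5359 -0.2218  0.026 ]]
B [[ 0.5354 -0.1463  0.026 ]
 [ 0.5506 -0.0872  0.026 ]
 [ 0.5569 -0.1198  0.026 ]]
pur1 [[ 0.432 -0.051  0.004]]
pur2 [[ 0.365 -0.345  0.004]]
pur3 [[ 0.81  -0.153  0.004]]
brown [[ 0.743 -0.411  0.004]]
carton top [[0.505 0.4   0.065]
 [0.526 0.43  0.065]
 [0.623 0.413 0.065]
 [0.622 0.363 0.065]]
bottle base-side [[ 0.736 -0.012  0.   ]] [[ 0.754 -0.024  0.   ]]
cup base [[ 0.553 -0.423  0.   ]]
```

Run:
```python
from station import r
from h import *
s=r.sense();d=r.snapshot("wrist");R=np.array(d["R"]);c=-R.T@d["t"]
T=Rot.from_euler("xyz",s["orientation"],degrees=True)
print("cam in tool",T.inv().apply(c-s["tcp_pos"]).round(4),"fwd",T.inv().apply(R[2]).round(3))
for y in(-12.,168.):
    print(r.inverse_kinematics([.5439,-.2246,.163+.12],[180,0,y]))
for y in(-2,178):
    for g in ([.45,.19],[.6,.19]):
        print(y,r.inverse_kinematics([g[0]-.042,g[1],.03+.163],(Rot.from_euler("z",-2,degrees=True)*Rot.from_euler("y",-15,degrees=True)*Rot.from_euler("xyz",[180,0,y+2],degrees=True)).as_euler("xyz",degrees=True)))
```

```text
cam in tool [ 0.0703 -0.0005  0.0199] fwd [-0.258 -0.     0.966]
[-2.57501998e+01  4.01521746e+00  8.41064081e+01 -2.54444375e-14
  9.18783744e+01  7.62498002e+01]
[ -25.75019984    4.01521746   84.10640813    0.           91.87837441
 -103.75019984]
-2 [ 22.9695736  -21.45477015 116.88724322  -6.63416816  71.03317775
 116.38284117]
-2 [ 16.85946552   1.38363365  96.76129692  -5.18774646  67.70944849
 110.23250056]
178 [ 22.9695736  -21.45477015 116.88724322  -6.63416816  71.03317775
 -63.61715883]
178 [ 16.85946552   1.38363365  96.76129692  -5.18774646  67.70944849
 -69.76749944]
```

Run:
```python
from station import r
from h import *
import pickle
r.reach([.5445,-.2236,.306],[180,0,168])
s=r.sense();print(s["clock"],s["tcp_pos"])
d=r.snapshot("wrist");pickle.dump(d,open("w1.pkl","wb"));save("w1.png",d["frame"])
```

```text
2.3083 [ 0.54429108 -0.22425016  0.30623491]
```

View pics/w1.png

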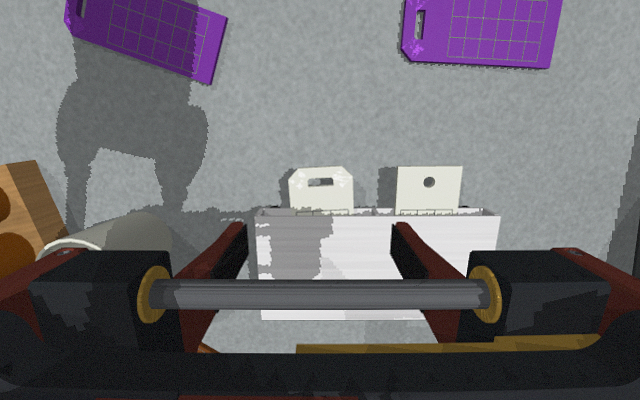

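Run:
```python
from h import *
import pickle
d=pickle.load(open("w1.pkl","rb"));save("w1c.png",d["frame"],(270,150,370,230),7)
g=cv2.cvtColor(d["frame"],cv2.COLOR_RGB2GRAY)
m=(g>200).astype(np.uint8); m[:150]=0;m[225:]=0;m[:,:275]=0;m[:,370:]=0
for y in range(160,216,4):
    x=np.where(m[y,280:365])[0]+280
    if len(x): 
        P=plane(d,[(x[0],y),(x[-1]+1,y)],.026); print(y,x[0],x[-1],P[:,:2].round(4).tolist(),np.linalg.norm(P[0]-P[1]).round(4))
```

```text
168 304 343 [[0.5143, -0.2316], [0.522, -0.1955]] 0.0369
172 295 347 [[0.5162, -0.2405], [0.5265, -0.1926]] 0.049
176 292 352 [[0.5193, -0.2441], [0.5311, -0.1887]] 0.0566
180 289 352 [[0.5224, -0.2477], [0.5349, -0.1894]] 0.0596
184 289 352 [[0.5261, -0.2486], [0.5386, -0.1901]] 0.0599
188 289 352 [[0.5298, -0.2495], [0.5424, -0.1908]] 0.0601
192 290 352 [[0.5338, -0.2495], [0.5462, -0.1915]] 0.0594
196 290 352 [[0.5376, -0.2505], [0.55, -0.1922]] 0.0596
200 290 352 [[0.5414, -0.2514], [0.5539, -0.1929]] 0.0598
204 291 352 [[0.5455, -0.2514], [0.5578, -0.1936]] 0.0591
208 295 352 [[0.5501, -0.2486], [0.5617, -0.1943]] 0.0555
212 322 361 [[0.5595, -0.2241], [0.5675, -0.1866]] 0.0384
```

View pics/w1c.png

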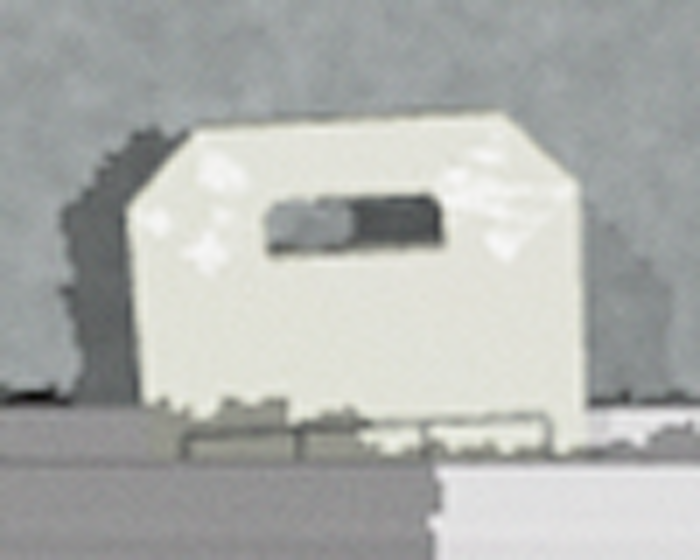

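Run:
```python
from station import r
from h import *
P=np.array([.5386,-.2205]);o=[180,0,169.5]
r.servo_line([*P,.24],o,speed=.15)
r.servo_line([*P,.2035],None,speed=.05)
s=r.sense();print(s["clock"],s["tcp_pos"],s["orientation"],s["contact_force"])
r.grab(25)
s=r.sense();print(s["clock"],s["tcp_pos"],s["opening"],s["contact_force"])
if .055<s["opening"]<.066:
    r.servo_line([*P,.206],None,speed=.03)
    d=np.array([-.983,.182])
    r.servo_line([*(P+.04*d),.206],None,speed=.05)
    s=r.sense();print(s["clock"],s["tcp_pos"],s["opening"],s["contact_force"])
```

```text
3.8333 [ 0.53870238 -0.2205564   0.20380039] [-1.79992889e+02  2.60503569e-02  1.69499038e+02] [0.61976303 0.09325907 0.61691633]
4.3917 [ 0.53862469 -0.22053721  0.20367815] 0.059187125921294825 [-0.24538033  0.7049027   0.82431806]
5.5917 [ 0.49939984 -0.2132383   0.20613835] 0.05948388599690601 [-0.60031618 -0.34848994 -0.85769386]
```

Run:
```python
from station import r
from h import *
import pickle
P=np.array([.5386,-.2205]);d=np.array([-.983,.182])
r.servo_line([*(P+.14*d),.206],None,speed=.1)
r.servo_line([*(P+.14*d),.25],None,speed=.1)
s=r.sense();print(s["clock"],s["tcp_pos"],s["opening"],s["contact_force"])
D={n:r.snapshot(n) for n in("scene","side","wrist")};pickle.dump(D,open("D2.pkl","wb"))
save("s2.png",np.vstack([D["scene"]["frame"][100:350,150:550],D["side"]["frame"][100:350,150:550]]),None,1.2);save("w2.png",D["wrist"]["frame"])
```

```text
7.3333 [ 0.40103166 -0.19501103  0.24981922] 0.05903699637482 [-0.1272658   0.03169609 -1.86523888]
```

View pics/s2.png

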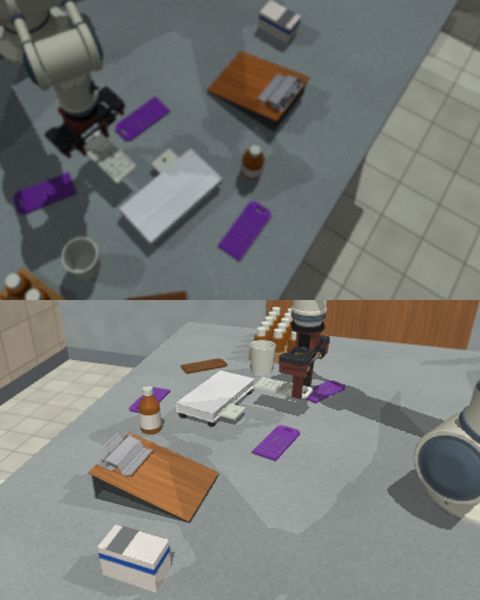

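View pics/w2.png

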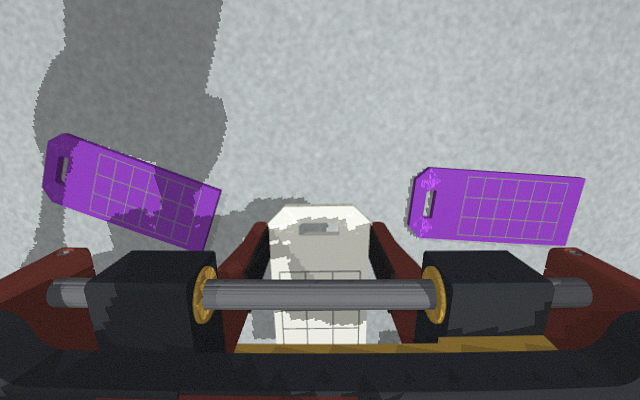

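Run:
```python
from station import r
from h import *
s=r.sense()
r.servo_line([.401,-.195,.36],None,speed=.25)
r.reach([.465,.19,.34],[180,0,-2])
s=r.sense();print(s["clock"],s["tcp_pos"],s["opening"],s["joints"].round(0))
r.servo_line([.465,.19,.21],None,speed=.2)
r.servo_line([.465,.19,.188],None,speed=.05)
f0=r.sense()["contact_force"];z=.188
while z>.1838:
    z-=.0006; r.servo_line([.465,.19,z],None,speed=.02)
    s=r.sense();f=s["contact_force"]-f0
    if f[2]>2.5: break
print(s["clock"],s["tcp_pos"],z,f,s["opening"])
```

```text
11.2833 [0.46503672 0.18983201 0.33994992] 0.05897094598635493 [ 18. -10.  92.  -0.  98. 110.]
14.675 [0.46505208 0.19001216 0.18365801] 0.18320000000000008 [-2.03016907 -0.5063169   3.22839011] 0.059199228085351864
```

Run:
```python
from station import r
from h import *
import pickle
r.let_go()
r.servo_line([.465,.19,.25],None,speed=.2)
r.reach([.55,.19,.37],[180,0,-2])
D={n:r.snapshot(n) for n in("scene","side","wrist")};pickle.dump(D,open("D3.pkl","wb"))
s=r.sense();print(s["clock"],s["tcp_pos"])
save("w3.png",D["wrist"]["frame"]);save("s3.png",D["side"]["frame"],(180,150,440,330),3)
```

```text
16.5833 [0.54920377 0.19010286 0.36703763]
```

View pics/w3.png

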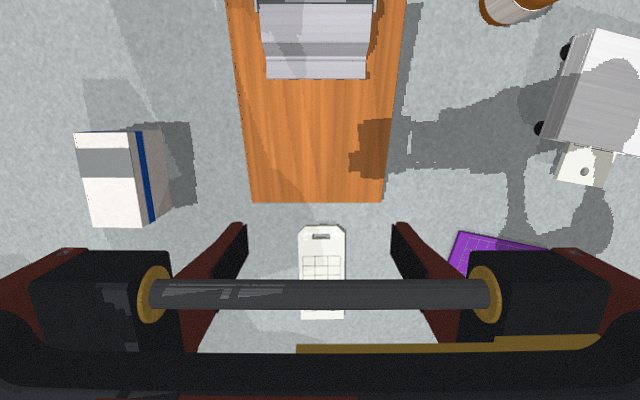

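View pics/s3.png

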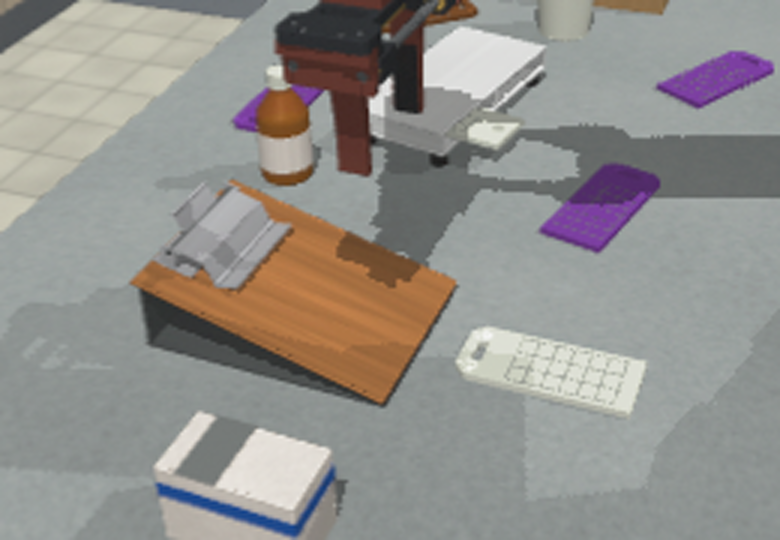

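Run:
```python
from h import *
import pickle
D=pickle.load(open("D3.pkl","rb"));d=D["wrist"]
hsv=cv2.cvtColor(cv2.GaussianBlur(d["frame"],(5,5),0),cv2.COLOR_RGB2HSV)
m=cv2.inRange(hsv,(5,120,50),(20,255,255));m[210:]=0;m[:,:215]=0;m[:,420:]=0
L=[];R_=[]
for y in range(6,196,6):
    x=np.where(m[y])[0]
    L.append((x[0],y));R_.append((x[-1]+1,y))
B=[]
for c in range(265,375,10):
    B.append((c,np.where(m[:,c])[0][-1]+1))
print(L[::6],R_[::6],B[::4])
low=plane(d,B,.0105);k=np.polyfit(low[:,1],low[:,0],1);print("low edge x at y=.19",np.polyval(k,.19),"yaw",np.degrees(np.arctan(-k[0])))
yaw=np.radians(-2);
xc=np.polyval(k,.19)+.10625*np.cos(yaw)
for it in range(2):
    ux=np.array([np.cos(yaw),np.sin(yaw),0]);n=-np.sin(np.radians(15))*ux+np.cos(np.radians(15))*np.array([0,0,1])
    c0=np.array([xc,.19,.039])
    l=pplane(d,L,c0,n);rr=pplane(d,R_,c0,n)
    kl=np.polyfit(l[:,0],l[:,1],1);kr=np.polyfit(rr[:,0],rr[:,1],1)
    print("left",np.degrees(np.arctan(kl[0])),"right",np.degrees(np.arctan(kr[0])),"yc",(np.polyval(kl,xc)+np.polyval(kr,xc))/2,"w",np.polyval(kl,xc)-np.polyval(kr,xc),"res",np.std(l[:,1]-np.polyval(kl,l[:,0])))
    yaw=np.arctan((kl[0]+kr[0])/2)
    print("xc",xc)
# flare front corners
F=plane(d,[(265,79.5),(366.5,79.5)],.0565);print("flare",F.round(4),F.mean(0)-[xc,0,0],np.linalg.norm(F[0]-F[1]))
# card
g=cv2.cvtColor(d["frame"],cv2.COLOR_RGB2GRAY)
for y in (232,240,248,256,264,272):
    x=np.where(g[y,285:360]>205)[0]+285;P=plane(d,[(x[0],y),(x[-1]+1,y)],.006);print(y,x[0],x[-1],P[:,:2].round(4).tolist(),np.linalg.norm(P[0]-P[1]).round(4),P.mean(0).round(4))
save("w3c.png",d["frame"],(280,210,370,330),5)
```

```text
[(np.int64(226), 6), (np.int64(231), 42), (np.int64(236), 78), (np.int64(241), 114), (np.int64(245), 150), (np.int64(250), 186)] [(np.int64(405), 6), (np.int64(401), 42), (np.int64(397), 78), (np.int64(392), 114), (np.int64(387), 150), (np.int64(383), 186)] [(265, np.int64(202)), (305, np.int64(202)), (345, np.int64(202))]
low edge x at y=.19 0.5201903246959942 yaw -1.986947673696268
left -1.86891057012982 right -2.048885664015695 yc 0.19018409081837695 w 0.15805730086633127 res 0.00030104648636893316
xc 0.6263756000667732
left -1.868916149578036 right -2.0488889730122506 yc 0.1901802113157087 w 0.1580570513457597 res 0.0003010164622303269
xc 0.6263756000667732
flare [[0.6572 0.2378 0.0565]
 [0.6539 0.1411 0.0565]] [0.02914007 0.18948669 0.0565    ] 0.09675307915200147
232 300 343 [[0.4797, 0.2167], [0.4777, 0.1603]] 0.0564 [0.4787 0.1885 0.006 ]
240 298 343 [[0.4686, 0.2199], [0.4666, 0.1604]] 0.0595 [0.4676 0.1902 0.006 ]
248 298 343 [[0.4574, 0.2205], [0.4553, 0.1606]] 0.06 [0.4563 0.1905 0.006 ]
256 299 343 [[0.4458, 0.2198], [0.4437, 0.1607]] 0.0592 [0.4448 0.1902 0.006 ]
264 299 343 [[0.4341, 0.2204], [0.432, 0.1608]] 0.0597 [0.4331 0.1906 0.006 ]
272 299 343 [[0.4223, 0.2211], [0.4201, 0.1609]] 0.0602 [0.4212 0.191  0.006 ]
```

View pics/w3c.png

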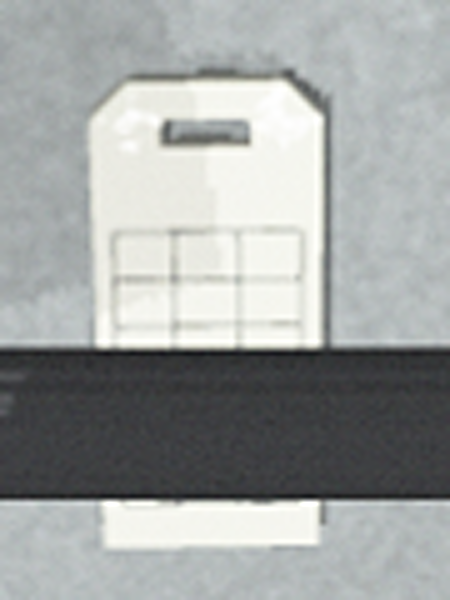

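```bash
cat >> h.py <<'E'
BC=np.array([.6264,.1902,.039]);BR=Rot.from_euler("z",-1.96,degrees=True)*Rot.from_euler("y",-15,degrees=True)
BO=(BR*Rot.from_euler("x",180,degrees=True)).as_euler("xyz",degrees=True)
def b2w(p): return BC+BR.apply(p)
def w2b(p): return BR.inv().apply(np.array(p)-BC)
E
python3 - <<'E'
from station import r
from h import *
import pickle
a=np.radians(-1.5)
G=[.378,.1922]
r.reach([*G,.25],[180,0,-1.5])
r.servo_line([*G,.1835],None,speed=.1)
s=r.sense();print(s["clock"],s["tcp_pos"],s["contact_force"])
r.grab(45)
s=r.sense();print(s["clock"],s["tcp_pos"],s["opening"])
r.servo_line([*G,.26],None,speed=.15)
p=b2w([-.088,0,.1837+.025])
print(p,BO)
r.reach(p,BO)
s=r.sense();print(s["clock"],s["tcp_pos"],s["opening"],w2b(s["tcp_pos"]))
D={n:r.snapshot(n) for n in("scene","side","wrist")};pickle.dump(D,open("D4.pkl","wb"))
save("w4.png",D["wrist"]["frame"]);save("s4.png",D["side"]["frame"],(180,150,440,330),3)
E
```

```text
18.25 [0.37828965 0.19222094 0.18352029] [-0.30118815  0.45605646 -0.17397897]
18.8167 [0.37803695 0.19218808 0.18361296] 0.05944107964830559
[0.48746432 0.19495463 0.21781264] [180.   -15.    -1.96]
20.1417 [0.48674737 0.19484115 0.21665259] 0.05935057610194162 [-8.89886134e-02 -1.37935036e-04  2.07763925e-01]
```

View pics/w4.png

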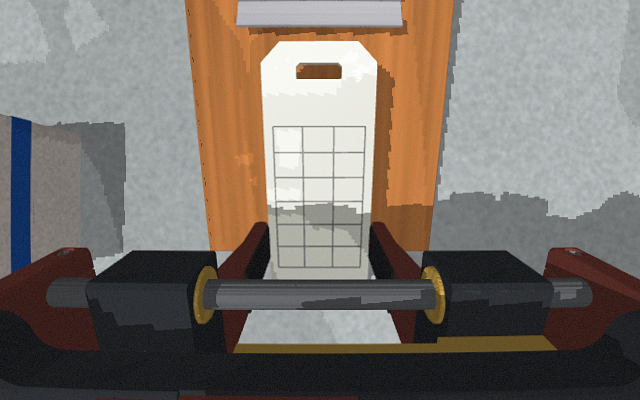

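View pics/s4.png

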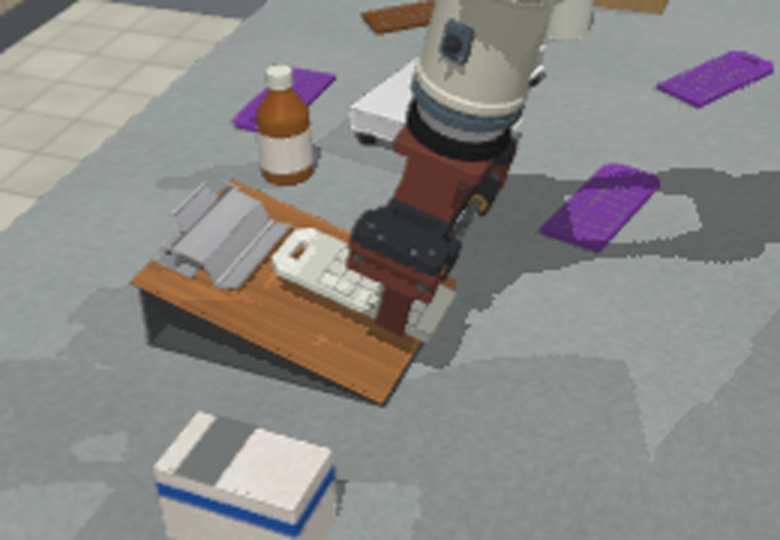

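Run:
```python
from station import r
from h import *
import pickle
d=pickle.load(open("D4.pkl","rb"))["wrist"]
n=BR.apply([0,0,1.])
P=pplane(d,[(283,41),(359,41),(262,62),(377,62),(270,240),(369,240)],b2w([0,0,.030]),n)
print(w2b(P).round(4))
# clip flare front: board z .009
P=pplane(d,[(237,26),(402,26)],b2w([0,0,.009]),n);print(w2b(P).round(4))
P=pplane(d,[(200,150),(447,150)],b2w([0,0,0]),n);print("board sides",w2b(P).round(4))
z=.1837+.006
r.servo_line(b2w([-.088,0,z]),BO,speed=.05)
r.wait(.2)
f0=r.sense()["contact_force"]
for i in range(16):
    z-=.0007
    r.servo_line(b2w([-.088,0,z]),None,speed=.02)
    s=r.sense();f=BR.inv().apply(s["contact_force"]-f0)
    if f[2]>1.5: break
print(s["clock"],"z",z,w2b(s["tcp_pos"]),f,s["opening"],f0)
```

```text
[[ 0.0205  0.0189  0.03  ]
 [ 0.0205 -0.0198  0.03  ]
 [ 0.0106  0.03    0.03  ]
 [ 0.0106 -0.0294  0.03  ]
 [-0.0886  0.0301  0.03  ]
 [-0.0885 -0.0297  0.03  ]]
[[ 0.0336  0.0473  0.009 ]
 [ 0.0337 -0.0467  0.009 ]]
board sides [[-0.0376  0.0793  0.    ]
 [-0.0375 -0.0842  0.    ]]
23.275 z 0.18339999999999995 [-8.78813304e-02  5.87309566e-05  1.83793103e-01] [-1.56723095 -0.63032558  3.76547072] 0.05907957689704277 [ 0.3009455  -0.60113689 -0.75391694]
```

```bash
cat > push.py <<'E'
from station import r
from h import *
import sys
x,xe,z,lim,fz=map(float,sys.argv[1:6])
f0=np.array([.3009455,-.60113689,-.75391694])
i=0
while x<xe:
    x+=.0015;i+=1
    r.servo_line(b2w([x,0,z]),BO,speed=.03)
    s=r.sense();f=BR.inv().apply(s["contact_force"]-f0);p=w2b(s["tcp_pos"])
    stop=f[0]<-lim or abs(f[2])>fz
    if i%3==0 or stop: print(round(s["clock"],2),"cmd",round(x,4),"p",p.round(4),"head~",round(p[0]+.1095,4),"f",f.round(1),"op",round(s["opening"],4))
    if stop: break
E
python3 - <<'E'
from station import r
from h import *
r.servo_line(b2w([-.078,0,.1838]),BO,speed=.05)
s=r.sense();print(s["clock"],w2b(s["tcp_pos"]),BR.inv().apply(s["contact_force"]))
E
python3 push.py -.078 -.054 .1838 22 12
```

```text
23.625 [-7.77133950e-02 -2.72841866e-05  1.83783587e-01] [ 0.51086079 -0.90737229 -0.19219125]
24.38 cmd -0.0735 p [-0.0735  0.      0.1838] head~ 0.036 f [-1.5  1.8  3.1] op 0.0594
25.12 cmd -0.069 p [-0.0695  0.      0.1838] head~ 0.04 f [-4.6 -0.8  5.9] op 0.0597
25.62 cmd -0.066 p [-0.0681  0.0002  0.1837] head~ 0.0414 f [-15.2  -1.3  15.4] op 0.0592
```

```bash
cat > push2.py <<'E'
from station import r
from h import *
import sys
x,xe,z,lim,dx,n=map(float,sys.argv[1:7])
f0=np.array([.3009455,-.60113689,-.75391694])
i=0
s=r.sense();f=BR.inv().apply(s["contact_force"]-f0)
while x<xe and i<n:
    z+=float(np.clip(.00012*(f[2]-1.5),-.0006,.0012)); z=min(z,.1875)
    if f[2]<7: x+=dx
    i+=1
    r.servo_line(b2w([x,0,z]),BO,speed=.03)
    s=r.sense();f=BR.inv().apply(s["contact_force"]-f0);p=w2b(s["tcp_pos"])
    stop=f[0]<-lim or abs(f[2])>22
    print(round(s["clock"],2),"cmd",round(x,4),round(z,4),"p",p.round(4),"head~",round(p[0]+.1095,4),"f",f.round(1),"op",round(s["opening"],4))
    if stop: break
E
python3 push2.py -.066 -.054 .1838 24 .001 12
```

```text
25.88 cmd -0.066 0.185 p [-6.800e-02  1.000e-04  1.838e-01] head~ 0.0415 f [-10.3   0.8   5.5] op 0.0592
26.12 cmd -0.065 0.1855 p [-0.0672  0.      0.1838] head~ 0.0423 f [-10.    0.5   4.2] op 0.059
26.38 cmd -0.064 0.1858 p [-0.0664 -0.      0.1838] head~ 0.0431 f [-9.6 -0.2  2.8] op 0.0594
26.62 cmd -0.063 0.186 p [-0.0655 -0.      0.1838] head~ 0.044 f [-10.4   0.1   2.6] op 0.0593
26.88 cmd -0.062 0.1861 p [-6.470e-02 -1.000e-04  1.838e-01] head~ 0.0448 f [-10.7  -0.    2.9] op 0.0594
27.12 cmd -0.061 0.1863 p [-6.390e-02 -1.000e-04  1.838e-01] head~ 0.0456 f [-11.    0.2   2.2] op 0.0592
27.38 cmd -0.06 0.1863 p [-6.310e-02 -1.000e-04  1.838e-01] head~ 0.0464 f [-12.7   0.4   3.4] op 0.0591
27.62 cmd -0.059 0.1866 p [-6.220e-02 -1.000e-04  1.838e-01] head~ 0.0473 f [-12.2   0.1   2.4] op 0.0591
27.88 cmd -0.058 0.1867 p [-6.150e-02 -1.000e-04  1.838e-01] head~ 0.048 f [-14.1  -0.1   3.7] op 0.0592
28.12 cmd -0.057 0.1869 p [-6.060e-02 -1.000e-04  1.838e-01] head~ 0.0489 f [-13.8   0.2   3.1] op 0.0592
28.38 cmd -0.056 0.1871 p [-5.980e-02 -1.000e-04  1.838e-01] head~ 0.0497 f [-14.8   0.    2. ] op 0.0593
28.62 cmd -0.055 0.1872 p [-5.910e-02 -1.000e-04  1.838e-01] head~ 0.0504 f [-16.5   0.2   3.4] op 0.0593
```

```bash
sed -i 's/min(z,.1875)/min(z,.191)/' push2.py; python3 push2.py -.055 -.042 .1872 26 .0015 12
```

```text
28.88 cmd -0.0535 0.1874 p [-5.800e-02 -1.000e-04  1.838e-01] head~ 0.0515 f [-17.8   0.4   4.1] op 0.0588
29.12 cmd -0.052 0.1877 p [-0.0573 -0.      0.1837] head~ 0.0522 f [-21.9   0.3   6. ] op 0.0595
29.38 cmd -0.0505 0.1883 p [-5.310e-02 -1.000e-04  1.856e-01] head~ 0.0564 f [-6.2  1.1  0. ] op 0.0592
29.62 cmd -0.049 0.1881 p [-5.08e-02 -1.00e-04  1.86e-01] head~ 0.0587 f [-6.3  0.7 -1.9] op 0.0593
29.88 cmd -0.0475 0.1877 p [-4.920e-02 -1.000e-04  1.857e-01] head~ 0.0603 f [-5.4  0.6 -0.8] op 0.0594
30.12 cmd -0.046 0.1874 p [-0.0476 -0.0002  0.1855] head~ 0.0619 f [-5.8  0.7 -1.2] op 0.0589
30.38 cmd -0.0445 0.1871 p [-0.0461 -0.0002  0.1852] head~ 0.0634 f [-6.1  0.9 -1.4] op 0.0589
30.62 cmd -0.043 0.1867 p [-0.0445 -0.0002  0.1849] head~ 0.065 f [-5.2  0.6 -0.5] op 0.0591
30.88 cmd -0.0415 0.1865 p [-4.300e-02 -1.000e-04  1.847e-01] head~ 0.0665 f [-5.1  1.1 -0. ] op 0.0592
```

```bash
python3 push2.py -.0415 -.0345 .1865 13 .0015 8;  python3 push2.py -.034 -.026 .1857 11 .0008 12
```

```text
31.12 cmd -0.04 0.1863 p [-4.150e-02 -1.000e-04  1.845e-01] head~ 0.068 f [-5.5  0.2  0.5] op 0.059
31.38 cmd -0.0385 0.1862 p [-0.04   -0.0002  0.1844] head~ 0.0695 f [-5.7  1.   0.3] op 0.0591
31.62 cmd -0.037 0.1861 p [-3.850e-02 -1.000e-04  1.843e-01] head~ 0.071 f [-4.5  0.3 -0.8] op 0.0592
31.88 cmd -0.0355 0.1858 p [-3.690e-02 -1.000e-04  1.841e-01] head~ 0.0726 f [-5.9  0.7  0.1] op 0.0594
32.12 cmd -0.034 0.1856 p [-3.550e-02 -1.000e-04  1.839e-01] head~ 0.074 f [-5.5  0.3 -0.5] op 0.0592
32.38 cmd -0.0332 0.1855 p [-0.0347 -0.0002  0.1838] head~ 0.0748 f [-6.8 -0.4  0.5] op 0.059
32.62 cmd -0.0324 0.1853 p [-3.400e-02 -1.000e-04  1.838e-01] head~ 0.0755 f [-7.4 -0.3  1.3] op 0.0592
32.88 cmd -0.0316 0.1853 p [-3.310e-02 -1.000e-04  1.838e-01] head~ 0.0764 f [-6.5  0.7  1.1] op 0.0591
33.12 cmd -0.0308 0.1853 p [-3.240e-02 -1.000e-04  1.838e-01] head~ 0.0771 f [-8.7 -0.   1.7] op 0.0593
33.38 cmd -0.03 0.1853 p [-3.150e-02 -1.000e-04  1.838e-01] head~ 0.078 f [-7.   0.6  1.5] op 0.0593
33.62 cmd -0.0292 0.1853 p [-3.080e-02 -1.000e-04  1.838e-01] head~ 0.0787 f [-7.1  0.4  2.7] op 0.0594
33.88 cmd -0.0284 0.1854 p [-0.0305 -0.      0.1838] head~ 0.079 f [-9.2  0.3  3.8] op 0.0592
34.12 cmd -0.0276 0.1857 p [-0.0301  0.      0.1838] head~ 0.0794 f [-12.7  -0.2   4.9] op 0.0596
```

```bash
python3 push2.py -.0276 -.025 .1857 18 .0008 3
```

```text
34.38 cmd -0.0268 0.1861 p [-0.0298  0.      0.1838] head~ 0.0797 f [-13.4  -0.    4.1] op 0.0594
34.62 cmd -0.026 0.1864 p [-2.950e-02  1.000e-04  1.838e-01] head~ 0.08 f [-16.6   0.1   4.7] op 0.0589
34.88 cmd -0.0252 0.1868 p [-2.910e-02  1.000e-04  1.838e-01] head~ 0.0804 f [-17.3   0.1   4.5] op 0.059
```

Run:
```python
from station import r
from h import *
import pickle
r.servo_line(b2w([-.0284,0,.1853]),BO,speed=.03)
s=r.sense();print(s["clock"],w2b(s["tcp_pos"]),BR.inv().apply(s["contact_force"]))
r.let_go()
r.wait(.2)
s=r.sense();print(s["clock"],w2b(s["tcp_pos"]),BR.inv().apply(s["contact_force"]),s["opening"])
p=w2b(s["tcp_pos"])
r.servo_line(b2w([p[0],0,.25]),BO,speed=.12)
r.servo_line(b2w([-.10,0,.28]),BO,speed=.2)
s=r.sense();print(s["clock"])
D={n:r.snapshot(n) for n in("scene","side","wrist")};pickle.dump(D,open("D5.pkl","wb"))
save("w5.png",D["wrist"]["frame"]);save("s5.png",D["side"]["frame"],(180,150,440,330),3)
```

```text
35.1417 [-3.04405278e-02 -1.70550471e-05  1.83775175e-01] [-10.02705982  -1.65264786   3.4482871 ]
35.975 [-2.83831359e-02 -1.99640085e-05  1.85314706e-01] [0.72314242 0.57525831 0.06600039] 0.08821725654016682
37.2083
```

View pics/w5.png

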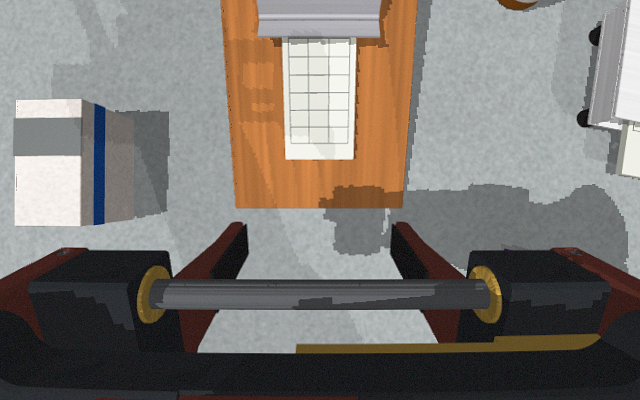

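View pics/s5.png

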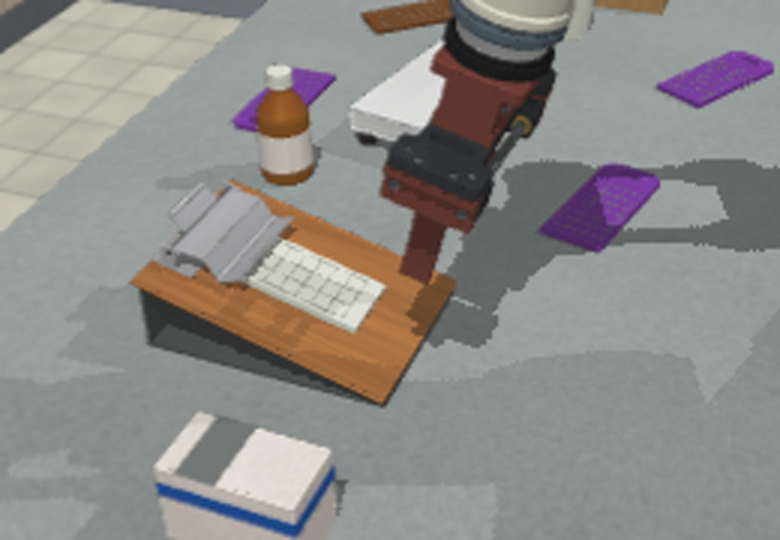

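Card under the raised clip; its tail corners are at about (285,159) and (354,159). I'll measure the tail, which should sit at board x = -62 mm, and the flare height.

Run:
```python
from h import *
import pickle
d=pickle.load(open("D5.pkl","rb"))["wrist"]
n=BR.apply([0,0,1.])
P=w2b(pplane(d,[(285.5,159.5),(354.5,159.5),(283,45),(356,45)],b2w([0,0,.006]),n));print(P.round(4))
print("tail->head x",P[:2,0].mean()+.140,"y",P[:,1].reshape(2,2).mean(1))
print("low edge",w2b(pplane(d,[(236,208),(404,208)],b2w([0,0,0]),n)).round(4))
P=w2b(pplane(d,[(258,38),(381,38)],b2w([0,0,.015]),n));print("flare",P.round(4))
```

```text
[[-0.0634  0.03    0.006 ]
 [-0.0634 -0.0314  0.006 ]
 [ 0.0299  0.0294  0.006 ]
 [ 0.0299 -0.0299  0.006 ]]
tail->head x 0.07663465236097743 y [-0.00070455 -0.0002187 ]
low edge [[-0.1105  0.0795  0.    ]
 [-0.1105 -0.081   0.    ]]
flare [[ 0.0329  0.0478  0.015 ]
 [ 0.0329 -0.0482  0.015 ]]
```

Run:
```python
from station import r
r.hand_in();print(r.sense()["clock"])
```

```text
the job is handed in; nothing more can be done
the job is handed in; nothing more can be done
```

The cut-corner card is on the clipboard, under the clip and against the stops, and the job was handed in at about 37 s of the 67 s. I don't have a verdict.

**What I did:**
- I took the card from its bay by the head and put it down on the counter.
- I took it again nearer the tail and laid it on the board by feel.
- I slid it under the clip, correcting the height as I went to keep the pressure on the board low, until it met the stops. Then I let go and backed off.

**One hitch:** early in the slide the card began to jam, with about 15 N pushing it down onto the board. I raised the tool to take that off. The wedging force then peaked at 22 N, above the 8 to 18 N expected, and fell to about 6 N past the lip. The push against the stops was about 17 N at most.

**Last checks** (wrist picture after release; the card may read about half a millimetre low along the slope):

| Check | Measured | Needed |
|---|---|---|
| Head end position on the board | about 76.6 mm, so about 1.4 mm short of the stops | within 4 mm of 78 mm |
| Sideways offset | under 1 mm | within 10 mm |
| Angle | about 0.3° | within 4° |

- **Clip and tail:** the clip looked raised on the card and the tail looked flat in the side picture. I measured neither directly.
- **Disagreement:** the arm's position, before any slip of the card in the fingers, put the head at 79 to 80 mm when it met the stops, against 76.6 mm in the picture. Both are past the 74 mm limit.
- **Other objects:** I saw no sign that the bottle, carton or square card had moved. I did not measure them again, and I did not look at the cup again after the card was out of the rack.

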